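Load the strip carrier under the light flap of the plate reader

ROBOT

A 6-joint arm with a two-finger parallel gripper is mounted at the origin on the work surface. World frame = base frame: x ahead of the robot, y to its left, z up, the work surface at z = 0. Lengths are in m, angles in rad, forces in N, time in s.
With the tool pointing down it reaches from about 0.3 to 0.775 m from the base axis. Payload 14.6 kg.
Tool frame: the origin (TCP) lies midway between the tips of the shut fingers; the grasp point (between the pads) lies 19 mm behind it (ctrl.hold_point_z is the distance from the TCP to the grasp point, in m); z points along the fingers, x is the direction in which the jaws open and shut, and the axes are right-handed (so a half turn about z gives the same grasp; the last joint's range is limited). The gripper opens to 94 mm and grips with 3 to 60 N. Pads are 16 mm wide; open, the fingers measure 119 mm over their backs; the gripper's body (75 mm by 177 mm) begins 78 mm behind the grasp point.
Start: joints at [1.225, 0.3, 1.521, -0, 1.321, -0.067], TCP at [0.151, 0.529, 0.168] pointing down, gripper open.
Joint ranges: [-3.03, 3.03], [-0.79, 2.21], [0.23, 2.52], [-1.04, 4.18], [0, 3.07], [-2.55, 2.55]. Speed limits (rad/s): [2.22, 2.22, 2.57, 3.14, 3.14, 3.14].

INTERFACE

Orientations are given as [roll, pitch, yaw] about the fixed x, y, z axes, in that order (R = Rz(yaw) Ry(pitch) Rx(roll)).
In Python, from station import ctrl, viewer, ticket, nets gives the robot as it stands.
- The arm moves only by the tool carry_out, never from a script. Its argument "commands" is one flat list of numbers, 7 for each row, row after row: the closure, from -1 (fully open) to 1 (shut), so that 0 is half open, then the shift along the world's x, y, z in cm, then the turn, a rotation vector about the world's x, y, z in rad. In form: [gripper, tx, ty, tz, ax, ay, az, gripper, tx, ty, tz, ax, ay, az, ...]. A call has 1 to 12 rows; each row is the pose to reach, as a shift and turn from the pose measured when the call began; what a row does not reach only later rows make up. A row lasts 1/12 s, in which the tool goes at most 41.7 mm and 7.16 degrees, less where a joint would pass 70% of its speed; a pose out of reach is approached as far as the arm can. A call with a gripper value outside its range is refused whole. The fingers move at their own pace and stop on an object; "force" is the grip in N (left out, the last holds). Time passes only in rows, so rows that repeat a pose let the fingers close. It gives the time, the measured TCP pose, the force and the opening at its end, in the units of the state.
- ctrl.get_obs(): the state, without advancing time (a new reading comes with each control period).
- viewer.camera(name): name is "scene" or "side" or "wrist"; returns (picture, depth): 384x512x3 uint8, blue, green, red; 384x512 float32, m along the optical axis (not along the pixel's ray), 0 where there is no reading.
- viewer.camera_info(name): a dict with "fx", "fy", "cx", "cy" (pixels), "D" ([k1, k2, p1, p2, k3] as OpenCV has them; the pictures are not rectified), "R" (3x3) and "t" (3): a world point X has camera coordinates R X + t. Camera axes: x right, y down, z forward; pixel columns grow to the right and rows downward; lengths in m; the calibration is good to about 2 mm. A picture is of the moment at which its call begins: read the wrist's pose just before it. camera_info takes no time and is no camera call; for the wrist camera it gives the pose at the moment of the call.
- ticket.hand_in(): hands the job in, once; it reports no verdict.
Trained networks look in the newest picture that a camera, given by its name, has taken for a name from the list of things; names that differ only in an ending like _2 or _b are one class to them, and where a whole thing is asked for, a point or a joint stands for the part that bears it (a point fixed in the world has none). Each returns a list of dicts, best first, with "confidence" (0 to 1); they miss things now and then, are a little off and sometimes report something else, mostly with a low value. They report only what shows in the picture. A call takes as long as a camera call. They do not tell look-alikes from the thing itself.
- nets.silhouettes(camera, thing): "region" (384x512 bool, what is visible of it) and "extent" ([left, top, right, bottom] in pixels, round what is visible of it).
The state is a dict: "time_s": time; "qpos": joint angles; "joint_vel": joint speeds; "tau": joint torques, N m; "ee_pos": TCP position; "eef_rot": TCP orientation; "force": force on the tool from outside, world axes, zero at the start; "moment": the same for the moment, N m; "grip_width": finger opening in m.
Only numpy, scipy, OpenCV 4.12 (cv2) and the standard library are available. Lean on these libraries where they do the work, as an engineer would, in place of code of your own. Each camera call takes 0.05 s, during which the arm holds its last target. There are 200 camera calls.

TASK

Load the well-strip carrier into the plate reader: with one fingertip press down the thumb lever beside the loading deck and keep it down so that the spring-closed light flap stands well open, while the other fingertip pushes the carrier by its upright tab along the deck, under the flap, fully home against the stop inside. Keep the lever down until the carrier is home, then let go so that the flap closes behind it, and draw clear. The carrier is only pushed, never picked up; do not let the flap come down on it, and leave everything else on the bench where it stands.

Things in the scene. Friction and masses are not known exactly. Their poses are not given: they have to be found in the camera images.
- reader: benchtop strip reader, fixed: white housing, grey loading deck before it. Origin on the bench (height 0) under the middle of its mouth; x points into the mouth (loading direction), y to the left of someone facing the mouth, z up. Housing from x = 0 on, 193 mm wide, 90 mm tall at the mouth and 125 mm from x = 60 mm. All lengths 'in the reader frame' are in these axes
- deck (a point): point on the deck's top face, on its centre line, 100 mm in front of the mouth. The deck is 25 mm above the bench, 112 mm wide, from x = -165 mm (reader frame) into the mouth. Rails 8 mm high at y = +-45.5 to +-50.5 mm guide the carrier with 1.5 mm play a side. A plate and two gears, up to 68 mm above the bench, stand at its right edge (x = -58 to 0, y = -56 to -70 mm)
- stop (a point): point on the chamber floor where the front edge of the carrier ends when home: x = 50 mm inside the mouth, centre line (carrier is then at x = 28 mm in the reader frame). The stop is rigid. The mouth is 101 mm wide and 35 mm high over the deck
- flap: black light flap 89 mm wide, 26 mm long, 3 mm thick, hanging before the mouth; origin on its shaft, x = -4 mm in the reader frame, 58 mm above the bench. Closed, its lower edge is 7 mm above the deck: the flat rear of the carrier's tray fits under it, the strip block does not. It swings outward (towards -x) and up, never inward, and reaches at most 31 mm out from the mouth
- flap_angle (a joint): flap angle in rad: 0 closed (hanging), 1.25 fully open. The strip block passes under it from 0.8; 1.0 to 1.2 leaves good room. A spring shuts it as soon as the lever is released
- lever: steel thumb lever at the right side of the deck, geared to the flap (lever 0 to 0.625 rad, the flap turns twice as far). Origin at its pivot's height, 44 mm above the bench, on the deck's centre line 30 mm before the mouth; the paddle is at its free end. Pressing the paddle down opens the flap: about 2 N at first, 4 N when open, anywhere on the paddle
- paddle (a point): centre of the top face of the lever's rubber paddle, 44 mm long (loading direction), 40 mm wide, 5 mm thick, at y = -87.5 mm in the reader frame. Closed: x = -103 mm, 77 mm above the bench, sloping 29 degrees down towards the housing. It sinks to x = -110 mm and 37.5 mm, level, with the flap at 1.0 rad; 31.5 mm with the flap at 1.15; about 27 mm at the end of travel
- carrier: grey strip carrier, about 120 g, loose on the deck between the rails: a flat tray 95 mm long (x), 88 mm wide, 5 mm thick; on its front 44 mm a block with three clear well strips (11.5 mm tall in all), at its rear end an upright tab. Origin: underside, under the middle of the block (22 mm behind the front edge); x points to the mouth. Starts aligned, its front 36 to 50 mm outside the mouth
- tab (a point): centre of the rear face (away from the mouth) of the carrier's tab, 73 mm behind carrier and 13 mm above the deck; the tab is 60 mm wide, 6 mm thick, and its top is 26 mm above the deck. When the carrier is home this face stays outside, 45 mm in front of the mouth
- strip_frame: bystander: white frame 75 x 100 x 8 mm holding six well strips, total height 11 mm, lying on the bench to the left of the deck; origin at its underside centre
- vial: bystander: amber vial, 28 mm across, 50 mm tall, standing to the right of the lever; origin at its underside centre
- marker: bystander: marker pen, 130 mm long and 15 mm thick, lying on the bench in front of the deck; origin under its middle
- tip_rack: bystander: blue pipette-tip rack 120 x 85 mm, 65 mm tall; origin at its underside centre
- tube_rack: bystander: green tube rack 150 x 75 x 50 mm with two capped tubes rising to 105 mm; origin at its underside centre
- beaker: bystander: glass beaker 68 mm across, 90 mm tall; origin at its underside centre
- wash_bottle: bystander: amber bottle 64 mm across, 150 mm tall; origin at its underside centre
Things that resemble listed ones, but are neither listed nor needed, are in the scene too. Of the things that look like the carrier, the largest one is meant.

How it is judged:
By the outcome, as a careful person would: the job done as asked, in the order asked, and still so for the second after the job is handed in, with the robot touching nothing.
It also fails if it takes over 46 s, if anything falls off the work surface, if the arm or the gripper's body presses on something with over 40 N, if the wrist force passes 120 N, or if a joint passes its speed limit or range.

## Working session

There is one attempt and no reset: what is moved stays moved. The work goes in short steps, Python scripts to look and compute and a tool call to move; the robot and the scene stay as the last step left them, time stands still between calls to the robot, and variables do not carry over. Pictures are saved under pics/ and viewed, about 8 in all and at most 12, crops included, and the job is handed in when it is done.

Besides the shell and the picture viewer there is one more tool, called by a JSON object that holds its "name" and its "arguments", one argument or row to a line. carry_out: Moves the arm, as the interface text tells. Its arguments: {"type":"object","properties":{"commands":{"type":"array","items":{"type":"number"}},"force":{"type":"number"}},"required":["commands"]}

```bash
ls; mkdir -p pics; cat > h.py <<'E'
from station import ctrl, viewer, ticket, nets
import numpy as np, cv2
def px2w(info,uv,d):
    K=np.array([[info['fx'],0,info['cx']],[0,info['fy'],info['cy']],[0,0,1.]])
    n=cv2.undistortPoints(np.array(uv,float).reshape(-1,1,2),K,np.array(info['D'],float)).reshape(-1,2)
    c=np.c_[n,np.ones(len(n))]*np.array(d).reshape(-1,1)
    return (c-np.array(info['t']))@np.array(info['R'])
def w2px(info,X):
    K=np.array([[info['fx'],0,info['cx']],[0,info['fy'],info['cy']],[0,0,1.]])
    return cv2.projectPoints(np.array(X,float).reshape(-1,1,3),cv2.Rodrigues(np.array(info['R'],float))[0],np.array(info['t'],float),K,np.array(info['D'],float))[0].reshape(-1,2)
E
python3 - <<'E'
from h import *
o=ctrl.get_obs();print(o)
for c in ("scene","side"):
    p,d=viewer.camera(c);cv2.imwrite(f"pics/{c}0.png",p);np.savez(f"{c}0.npz",p=p,d=d)
    i=viewer.camera_info(c);print(c,i)
    for t in ("reader","carrier","lever","flap","vial","marker","strip_frame"):
        for r in nets.silhouettes(c,t)[:3]:
            m=r['region']&(d>0);v,u=np.nonzero(m)
            if len(v)==0: continue
            X=px2w(i,np.c_[u,v],d[v,u]);print(c,t,round(r['confidence'],2),r['extent'],np.median(X,0).round(3),np.percentile(X,2,axis=0).round(3),np.percentile(X,98,axis=0).round(3))
E
```

```text
pics
{'time_s': 0.0, 'qpos': array([ 1.22537607e+00,  3.00451522e-01,  1.52158326e+00,  1.47325933e-05,
        1.32069790e+00, -6.66006620e-02]), 'joint_vel': array([-3.40705867e-04, -2.55395210e-04,  5.08656030e-05,  7.99161141e-04,
        7.18925426e-04,  2.13327542e-03]), 'tau': array([-2.14758670e-04, -5.31811917e+01, -3.52731693e+01,  7.06837233e-02,
        2.44475668e-02, -1.32250907e-04]), 'ee_pos': array([0.15126696, 0.52847211, 0.16779617]), 'eef_rot': array([-3.14150254e+00,  1.13655936e-03,  1.29197313e+00]), 'force': array([ 1.19998559, -0.58361948,  0.59813555]), 'moment': array([-0.00862969,  0.00142702, -0.02195988]), 'grip_width': 0.09406374562691708}
scene {'fx': 378.4127594319632, 'fy': 378.4127594319632, 'cx': 254.60829575263494, 'cy': 192.9049156337545, 'D': array([-0.10924025,  0.        ,  0.        ,  0.        ,  0.        ]), 'R': array([[ 0.03372862,  0.99939257, -0.00876712],
       [ 0.79934588, -0.03224074, -0.60000558],
       [-0.59992378,  0.0132294 , -0.79994778]]), 't': array([-0.01935331, -0.40942954,  1.41677067])}
scene reader 0.86 [197.3, 151.
[... 2049 characters left out ...]
-0.   ] [0.81  0.037 0.014]
side carrier 0.58 [241.8, 301.6, 279.0, 328.4] [ 0.312 -0.317  0.006] [ 0.278 -0.345  0.001] [ 0.344 -0.285  0.02 ]
side carrier 0.57 [247.6, 216.7, 284.9, 241.8] [ 0.484 -0.08   0.033] [ 0.44  -0.131  0.026] [ 0.534 -0.031  0.05 ]
side lever 0.58 [243.7, 199.7, 281.3, 213.8] [0.53  0.003 0.046] [ 0.486 -0.023  0.023] [0.581 0.023 0.063]
side flap 0.85 [243.3, 199.5, 282.6, 214.4] [0.524 0.005 0.046] [ 0.486 -0.014  0.029] [0.564 0.024 0.062]
side vial 0.69 [309.7, 202.7, 317.7, 219.6] [ 0.652 -0.088  0.027] [ 0.643 -0.097 -0.001] [ 0.68  -0.043  0.051]
side vial 0.49 [315.0, 285.4, 373.2, 334.2] [ 0.448 -0.45   0.051] [ 0.398 -0.488  0.005] [ 0.511 -0.381  0.068]
```

```bash
python3 - <<'E'
from h import *
s=np.load("scene0.npz");a=cv2.resize(s['p'][120:280,130:360],None,fx=3.4,fy=3.4,interpolation=3)
cv2.imwrite("pics/a.png",a)
s2=np.load("side0.npz");cv2.imwrite("pics/b.png",cv2.resize(s2['p'][130:280,190:350],None,fx=4,fy=4,interpolation=3))
# housing edges: points with z>.08
P=[]
for c,z in(("scene",s),("side",s2)):
    i=viewer.camera_info(c);d=z['d'];v,u=np.nonzero(d>0);P.append(px2w(i,np.c_[u,v],d[v,u]))
X=np.vstack(P)
def rect(lo,hi,zl,zh):
    m=((X[:,:2]>lo)&(X[:,:2]<hi)).all(1)&(X[:,2]>zl)&(X[:,2]<zh);Q=X[m]
    r=cv2.minAreaRect((Q[:,:2]*1000).astype(np.float32));print(len(Q),r,cv2.boxPoints(r).round(0).tolist(),Q[:,2].mean().round(4))
rect((.4,-.06),(.8,.3),.085,.095)
rect((.4,-.06),(.8,.3),.118,.135)
rect((.52,-.16),(.62,-.06),.062,.092)
E
```

```text
2018 ((568.7628784179688, 106.07952880859375), (221.53663635253906, 194.91571044921875), 66.94317626953125) [[436.0, 42.0], [615.0, -34.0], [702.0, 170.0], [522.0, 246.0]] 0.0896
5315 ((579.4551391601562, 130.22760009765625), (169.298095703125, 195.23118591308594), 66.91988372802734) [[456.0, 91.0], [636.0, 14.0], [702.0, 170.0], [523.0, 246.0]] 0.1248
332 ((570.5324096679688, -105.8451156616211), (83.6865005493164, 46.37456130981445), 75.2931137084961) [[537.0, -140.0], [582.0, -152.0], [604.0, -71.0], [559.0, -59.0]] 0.0762
```

View pics/a.png

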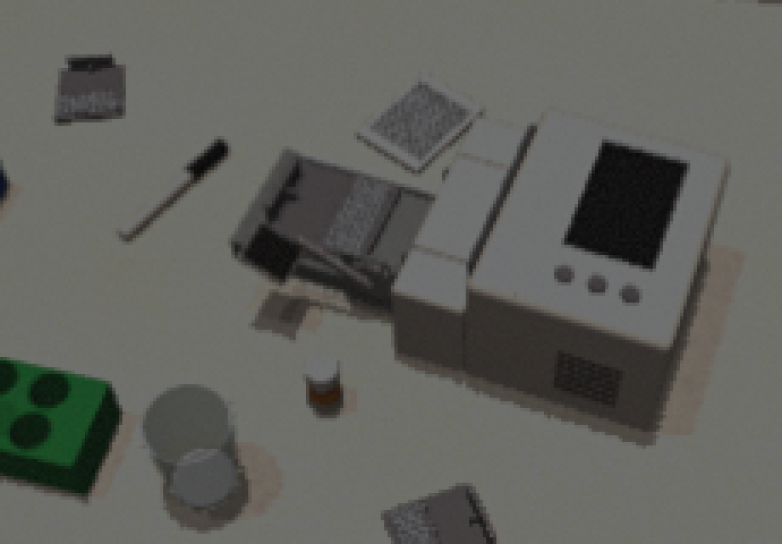

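View pics/b.png

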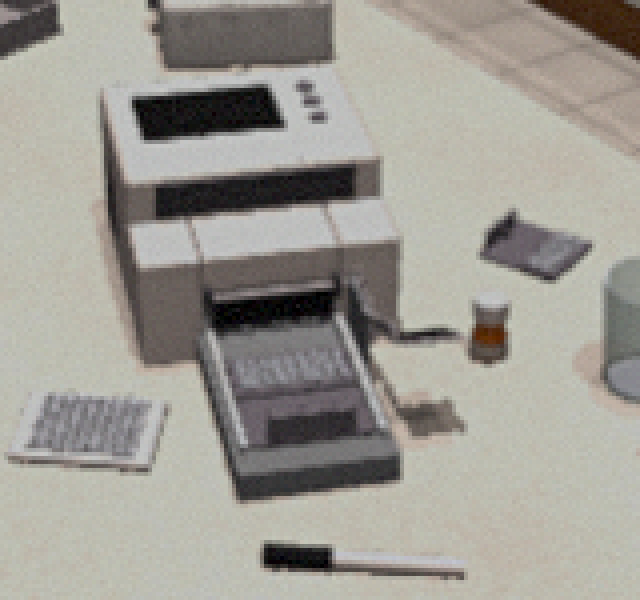

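The crops show the reader with its mouth facing -y (toward the side camera). The carrier is on the deck at about (225,180) in the scene view, and the lever paddle is right of the deck at about (211,194). I'll refine the reader pose next, then check it with an overlay.

```bash
python3 - <<'E'
from h import *
S={c:np.load(c+"0.npz") for c in("scene","side")}
X={}
for c,z in S.items():
    i=viewer.camera_info(c);d=z['d'];v,u=np.nonzero(d>0);X[c]=px2w(i,np.c_[u,v],d[v,u])
yaw=np.deg2rad(66.93);o=np.array([.5235,0.])
ex=np.array([np.cos(yaw),np.sin(yaw)]);ey=np.array([-ex[1],ex[0]])
def show(n,m,L): print(n,m.sum(),'x',np.percentile(L[m,0],[1,5,50,95,99]).round(1),'y',np.percentile(L[m,1],[1,5,50,95,99]).round(1),'z',np.median(L[m,2]).round(1))
for c,x in X.items():
    L=np.c_[(x[:,:2]-o)@ex,(x[:,:2]-o)@ey,x[:,2]]*1000
    print(c)
    b=lambda x0,x1,y0,y1,z0,z1:(L[:,0]>x0)&(L[:,0]<x1)&(L[:,1]>y0)&(L[:,1]<y1)&(L[:,2]>z0)&(L[:,2]<z1)
    m=b(-30,50,-120,120,86,94);show('low roof',m,L)
    m=b(-30,300,-120,120,121,129);show('high roof',m,L)
    m=b(-30,30,-90,90,65,85);show('front wall',m,L)
    m=b(50,70,-90,90,97,118);show('step',m,L)
    m=b(-200,-90,-70,70,21,28);show('deck',m,L)
    m=b(-200,-10,-40,40,33.5,40);show('block',m,L)
    m=b(-200,-10,-40,40,41,56);show('tab',m,L)
    m=b(-150,-70,-125,-66,55,95);show('paddle',m,L)
    m=b(-180,-150,-60,60,4,20);show('deckfront',m,L)
    i=viewer.camera_info(c);im=cv2.resize(S[c]['p'],None,fx=3,fy=3,interpolation=3)
    def W(p): p=np.array(p,float)/1000;return np.c_[o+p[:,:1]*ex+p[:,1:2]*ey,p[:,2]]
    R=lambda x0,x1,y,z:[(x0,-y,z),(x1,-y,z),(x1,y,z),(x0,y,z)]
    for q in(R(0,55,96.5,90),R(-165,0,56,25),[(0,-96.5,90),(0,96.5,90),(0,96.5,0),(0,-96.5,0)],[(-122,-107.5,87.7),(-122,-67.5,87.7),(-84,-67.5,66.3),(-84,-107.5,66.3)]):
        cv2.polylines(im,[(w2px(i,W(q))*3+1).astype(np.int32)],True,(0,255,0),1)
    u0,v0=(190,140) if c=="scene" else(200,150)
    cv2.imwrite(f"pics/o_{c}.png",im[v0*3:(v0+120)*3,u0*3:(u0+125)*3])
a,b=[cv2.imread(f"pics/o_{c}.png") for c in("scene","side")];cv2.imwrite("pics/o.png",np.hstack([a,b]))
E
```

```text
scene
low roof 801 x [10.9 12.7 30.8 47.9 49.7] y [-95.7 -91.1  -9.5  83.8  93.3] z 89.9
high roof 3479 x [ 67.2  76.5 148.5 217.5 223.6] y [-94.5 -88.6 -11.3  80.5  90.4] z 125.2
front wall 24 x [-29.1 -25.9  -4.6   4.   18. ] y [-65.  -64.3 -57.9  45.7  47.8] z 66.2
step 3 x [64.8 65.  67.4 67.5 67.6] y [-73.7 -73.6 -73.1 -73.  -73. ] z 115.4
deck 151 x [-155.3 -154.5 -147.1  -97.5  -92.4] y [-55.6 -52.2  -3.5  49.3  53.5] z 25.8
block 315 x [-127.4 -124.2  -60.6  -38.9  -37. ] y [-39.  -34.2  -1.3  35.3  39.2] z 35.8
tab 61 x [-131.6 -131.5 -127.1 -124.6 -118.3] y [-29.  -27.1  -1.   24.   29. ] z 49.9
paddle 231 x [-112.9 -112.1  -93.5  -75.7  -73.6] y [-107.  -105.7  -87.8  -68.6  -66.7] z 76.7
deckfront 8 x [-175.2 -173.5 -153.1 -150.7 -150.4] y [-56.1 -55.9 -54.1  41.9  50.1] z 6.3
side
low roof 517 x [ 6.5  9.7 27.5 47.5 49.5] y [-91.9 -84.9   2.4  87.6  94.1] z 89.3
high roof 1499 x [ 62.9  70.8 133.1 210.7 217.8] y [-92.  -83.9   2.4  86.7  94.1] z 124.6
front wall 376 x [-12.5   5.   10.2  14.8  17.2] y [-86.9 -78.6   1.1  81.6  89.2] z 74.6
step 299 x [59.9 61.7 65.6 69.3 69.9] y [-84.1 -72.    3.8  75.   86. ] z 107.9
deck 318 x [-156.3 -155.  -140.6  -99.8  -91.1] y [-55.1 -51.9   2.   54.   56.2] z 25.7
block 227 x [-134.9 -133.2  -66.4  -44.   -39.3] y [-36.9 -31.6   2.9  35.6  39.2] z 35.3
tab 85 x [-136.6 -135.1 -130.8 -126.7 -125.7] y [-27.6 -25.7   1.1  28.   30.5] z 47.8
paddle 63 x [-118.1 -116.6 -105.9  -78.7  -74. ] y [-104.4 -102.   -83.2  -67.   -66.2] z 81.9
deckfront 199 x [-177.7 -172.  -153.9 -150.8 -150.3] y [-56.  -52.2  -3.2  49.5  54.4] z 11.1
```

View pics/o.png

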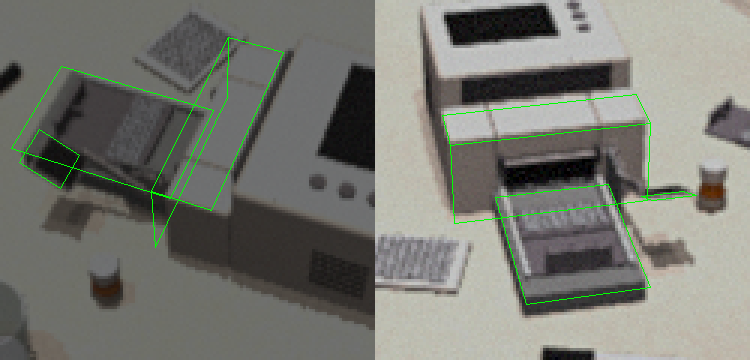

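The overlay sits about 10 mm short in x, so I moved the reader origin to (0.527, 0.009) with yaw 66.93°. The tab's rear face is at about x = -143 mm in the reader frame. Next I go high over to above the start pose.

{"name": "carry_out", "arguments": {
  "commands": [-0.86,0,0,8,0,0,0,-0.86,0,0,8,0,0,0,-0.86,0,0,8,0,0,0,-0.86,36.4,-66.3,8,0,0,-1.229,-0.86,36.4,-66.3,8,0,0,-1.229,-0.86,36.4,-66.3,8,0,0,-1.229,-0.86,36.4,-66.3,8,0,0,-1.229,-0.86,36.4,-66.3,8,0,0,-1.229,-0.86,36.4,-66.3,8,0,0,-1.229,-0.86,36.4,-66.3,8,0,0,-1.229,-0.86,36.4,-66.3,8,0,0,-1.229,-0.86,36.4,-66.3,8,0,0,-1.229]
}}

```text
time_s: 1.8
ee_pos: [0.3322, 0.1982, 0.2485]
eef_rot: [-3.141, -0.001, 0.161]
force: [0.8, 1.3, -0.5]
grip_width: 0.0876
```

{"name": "carry_out", "arguments": {
  "commands": [-0.86,18.3,-33.2,0,0,0,-0.098,-0.86,18.3,-33.2,0,0,0,-0.098,-0.86,18.3,-33.2,0,0,0,-0.098,-0.86,18.3,-33.2,0,0,0,-0.098,-0.86,18.3,-33.2,0,0,0,-0.098,-0.86,18.3,-33.2,0,0,0,-0.098,-0.86,18.3,-33.2,0,0,0,-0.098,-0.86,18.3,-33.2,0,0,0,-0.098,-0.86,18.3,-33.2,0,0,0,-0.098,-0.86,18.3,-33.2,0,0,0,-0.098,-0.86,18.3,-33.2,0,0,0,-0.098,-0.86,18.3,-33.2,0,0,0,-0.098]
}}

```text
time_s: 2.8
ee_pos: [0.515, -0.1334, 0.2482]
eef_rot: [-3.141, -0.001, 0.063]
force: [-1.6, 0.3, -0.3]
grip_width: 0.0871
```

```bash
cat >> h.py <<'E'
yaw=np.deg2rad(66.93);o=np.array([.5269,.0091]);ex=np.array([np.cos(yaw),np.sin(yaw)]);ey=np.array([-ex[1],ex[0]])
def W(p): p=np.array(p,float)/1000;return np.c_[o+p[:,:1]*ex+p[:,1:2]*ey,p[:,2]]
def L(x): return np.c_[(x[:,:2]-o)@ex,(x[:,:2]-o)@ey,x[:,2]]*1000
def state(w=None):
    b=ctrl.get_obs();m=L(b['ee_pos'][None])[0];th=np.deg2rad(-23.07)-b['eef_rot'][2]
    l=(b['grip_width']+.0125)*500;v=l*np.array([np.sin(th),np.cos(th)])
    print('t',round(b['time_s'],2),'M',m.round(1),'th',np.rad2deg(th).round(1),'A',(m[:2]-v).round(1),'B',(m[:2]+v).round(1),'F',b['force'].round(1),'Fread',(b['force'][:2]@ex).round(1),(b['force'][:2]@ey).round(1))
E
python3 - <<'E'
from h import *
state()
i=viewer.camera_info("wrist");p,d=viewer.camera("wrist")
v,u=np.nonzero(d>0);X=L(px2w(i,np.c_[u,v],d[v,u]))
b=lambda x0,x1,y0,y1,z0,z1:(X[:,0]>x0)&(X[:,0]<x1)&(X[:,1]>y0)&(X[:,1]<y1)&(X[:,2]>z0)&(X[:,2]<z1)
def show(n,m): 
    if m.sum(): print(n,m.sum(),'x',np.percentile(X[m,0],[1,5,50,95,99]).round(1),'y',np.percentile(X[m,1],[1,5,50,95,99]).round(1),'z',np.median(X[m,2]).round(1))
show('block',b(-200,-10,-40,40,33.5,40));show('tab',b(-200,-10,-40,40,46,56));show('paddle',b(-150,-70,-125,-66,55,95));show('low',b(-30,50,-120,120,86,94));show('deck',b(-200,-90,-70,70,21,28))
im=p.copy()
for q in([(-165,-56,25),(0,-56,25),(0,56,25),(-165,56,25)],[(-122,-107.5,87.7),(-122,-67.5,87.7),(-84,-67.5,66.3),(-84,-107.5,66.3)],[(-143,-30,51),(-137,-30,51),(-137,30,51),(-143,30,51)]):
    cv2.polylines(im,[w2px(i,W(q)).astype(np.int32)],True,(0,255,0),1)
cv2.imwrite("pics/w1.png",im)
E
```

```text
t 2.8 M [-135.8  -44.8  248.2] th -26.7 A [-113.4  -89.4] B [-158.1   -0.3] F [-1.6  0.3 -0.3] Fread -0.4 1.5
block 1805 x [-134.2  -87.5  -67.2  -47.4  -45.5] y [-38.8 -35.5   0.7  35.9  39.2] z 36.2
tab 196 x [-140.  -139.7 -136.8 -134.3 -134.2] y [-29.  -26.6   0.1  27.1  29.3] z 51.6
paddle 956 x [-122.1 -120.3 -102.1  -83.4  -73.7] y [-107.1 -105.2  -86.1  -68.2  -66.4] z 77.8
low 6359 x [ 1.7  3.2 22.7 46.8 49.4] y [-93.7 -86.5 -10.3  74.7  89.8] z 90.8
deck 1198 x [-163.  -161.8 -150.4 -101.8  -92.3] y [-55.7 -54.2  -0.   53.9  55.4] z 25.7
```

View pics/w1.png

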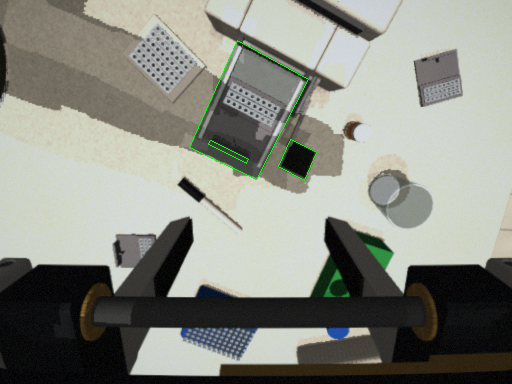

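The wrist view confirms the model: the deck (200–310, 40–175), paddle (298,160) and tab (228,152) outlines all match within about 1.5 mm. Now I go down onto the paddle.

{"name": "carry_out", "arguments": {
  "commands": [-0.86,0.1,0.2,-4,0,0,0,-0.86,0.1,0.2,-8,0,0,0,-0.86,0.1,0.2,-12,0,0,0,-0.86,0.1,0.2,-14.5,0,0,0,-0.86,0.1,0.2,-15.5,0,0,0,-0.86,0.1,0.2,-16.2,0,0,0,-0.86,0.1,0.2,-16.9,0,0,0,-0.86,0.1,0.2,-17.6,0,0,0,-0.86,0.1,0.2,-18,0,0,0,-0.86,0.1,0.2,-18,0,0,0]
}}

```text
time_s: 3.68
ee_pos: [0.516, -0.1308, 0.0686]
eef_rot: [-3.141, -0.001, 0.064]
force: [-0.7, 0.1, -0.5]
grip_width: 0.087
```

```bash
python3 -c "
from h import *
state()"
```

```text
t 3.68 M [-133.   -44.7   68.6] th -26.7 A [-110.6  -89.1] B [-155.3   -0.3] F [-0.7  0.1 -0.5] Fread -0.2 0.7
```

```bash
python3 - <<'E'
from h import *
state()
p,d=viewer.camera("side");q,d=viewer.camera("wrist")
a=cv2.resize(p[140:270,200:330],(480,480),interpolation=3)
cv2.imwrite("pics/s2.png",np.hstack([a,cv2.resize(q,None,fx=.62,fy=.62)[:, :].copy() if 0 else cv2.copyMakeBorder(cv2.resize(q,(320,240)),0,240,0,0,0)]))
E
```

```text
t 3.68 M [-133.   -44.7   68.6] th -26.7 A [-110.6  -89.1] B [-155.3   -0.3] F [-0.7  0.1 -0.5] Fread -0.2 0.7
```

View pics/s2.png

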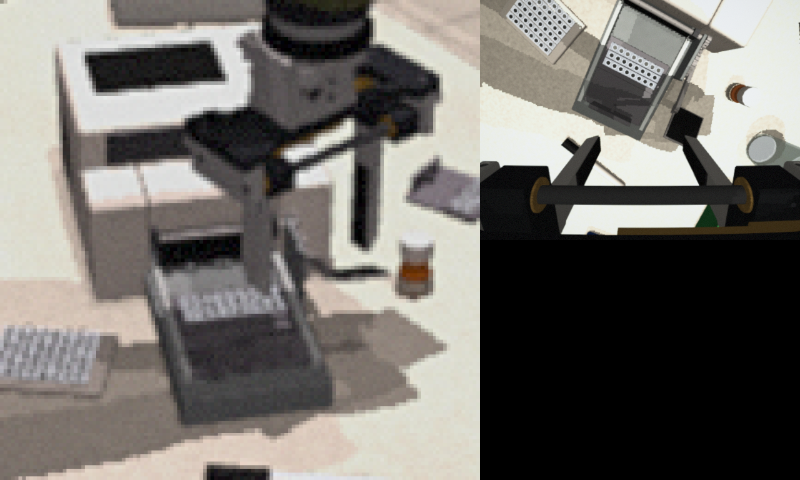

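```bash
python3 - <<'E'
from h import *
i=viewer.camera_info("side")
k=lambda P:((w2px(i,W(P))-[200,140])*480/130).round(0).tolist()
print(k([(-110.6,-89.1,68.6),(-155.3,-.3,68.6),(-103,-87.5,77),(-110,-87.5,37.5),(-110.6,-89.1,110)]))
p,d=viewer.camera("side")
for u,v in((297,203),(271,215),(297,190)):
    z=d[v-2:v+3,u-2:u+3];print(u,v,z.round(3)[2],L(px2w(i,[(u,v)],[np.median(z[z>0])]))[0].round(1))
b=ctrl.get_obs();print(b['ee_pos'],b['qpos'])
wi=viewer.camera_info("wrist");print(w2px(wi,W([(-110.6,-89.1,68.6),(-155.3,-.3,68.6)])))
E
```

```text
[[361.0, 284.0], [256.0, 335.0], [356.0, 270.0], [357.0, 318.0], [363.0, 238.0]]
297 203 [1.334 1.334 1.324 1.323 1.319] [-117.2  -83.6  119.8]
271 215 [1.27  1.265 1.269 1.265 1.271] [-164.9   -2.   125.4]
297 190 [1.605 1.309 1.308 1.307 1.302] [-112.7  -83.4  157.9]
[ 0.51621328 -0.13095834  0.06922891] [-3.17738389e-01  3.64425758e-01  1.68017888e+00  9.93007454e-04
  1.09517771e+00 -3.81839395e-01]
[[320.75741866 209.4252094 ]
 [194.79387457 209.40656697]]
```

```bash
python3 - <<'E'
from h import *
state()
for c in("side","scene","wrist"):
    i=viewer.camera_info(c);p,d=viewer.camera(c);v,u=np.nonzero(d>0);uv=np.c_[u,v];X=L(px2w(i,uv,d[v,u]))
    for n,a in(("A",(-110.6,-89.1)),("B",(-155.3,-.3))):
        m=(np.abs(X[:,:2]-a)<18).all(1)&(X[:,2]>56);q=X[m]
        s=np.argsort(q[:,2]);print(c,n,len(q),'lowest',q[s[:40:8]].round(0).tolist(),'hist',np.histogram(q[:,2],[56,64,72,80,88,96,104,112,120,140])[0])
E
```

```text
t 3.83 M [-133.   -45.1   69.2] th -26.7 A [-110.6  -89.6] B [-155.5   -0.5] F [ 0.2  0.7 -0.2] Fread 0.7 0.1
side A 389 lowest [[-94.0, -86.0, 71.0], [-108.0, -76.0, 79.0], [-123.0, -83.0, 81.0], [-116.0, -105.0, 83.0], [-124.0, -89.0, 85.0]] hist [ 0  1 11 31  0  0  9 23 44]
side B 553 lowest [[-164.0, -8.0, 108.0], [-166.0, -4.0, 117.0], [-165.0, 3.0, 120.0], [-156.0, 4.0, 123.0], [-154.0, 9.0, 126.0]] hist [ 0  0  0  0  0  0  2 16 51]
scene A 751 lowest [[-95.0, -104.0, 68.0], [-96.0, -82.0, 71.0], [-99.0, -95.0, 72.0], [-101.0, -103.0, 73.0], [-103.0, -87.0, 74.0]] hist [ 0 18 68 66  3  0  0  9 38]
scene B 266 lowest [[-154.0, -6.0, 139.0], [-164.0, -9.0, 145.0], [-152.0, -6.0, 151.0], [-159.0, -9.0, 155.0], [-161.0, -11.0, 160.0]] hist [0 0 0 0 0 0 0 0 1]
wrist A 8311 lowest [[-94.0, -89.0, 71.0], [-93.0, -97.0, 72.0], [-93.0, -85.0, 72.0], [-93.0, -99.0, 72.0], [-94.0, -94.0, 72.0]] hist [  0  15 871 690   1   0  73 155 517]
wrist B 7342 lowest [[-160.0, -10.0, 107.0], [-146.0, -2.0, 108.0], [-145.0, 1.0, 109.0], [-152.0, -6.0, 109.0], [-147.0, -3.0, 110.0]] hist [  0   0   0   0   0   0  70 172 540]
```

The open fingertips sit about 38 mm behind the TCP because the fingers swing on an arc, so nothing has been touched yet. I'll use a smaller opening, which raises the body, and measure the tip height again.

{"name": "carry_out", "arguments": {
  "commands": [-0.53,-0.1,-0.1,2.5,0,0,0.04,-0.53,-0.1,-0.1,2.5,0,0,0.04,-0.53,-0.1,-0.1,2.5,0,0,0.04,-0.53,-0.1,-0.1,2.5,0,0,0.04,-0.53,-0.1,-0.1,2.5,0,0,0.04],
  "force": 60
}}

```text
time_s: 4.4
ee_pos: [0.5148, -0.1318, 0.0934]
eef_rot: [-3.141, -0.001, 0.103]
force: [0.6, 0.0, -0.3]
grip_width: 0.0719
```

```bash
cat > tips.py <<'E'
from h import *
state()
b=ctrl.get_obs();m=L(b['ee_pos'][None])[0];th=np.deg2rad(-23.07)-b['eef_rot'][2];l=(b['grip_width']+.0125)*500;v=l*np.array([np.sin(th),np.cos(th)])
print('w',b['grip_width'])
for c in("side","wrist"):
    i=viewer.camera_info(c);p,d=viewer.camera(c);vv,u=np.nonzero(d>0);X=L(px2w(i,np.c_[u,vv],d[vv,u]))
    cv2.imwrite(f"pics/t_{c}.png",p);np.savez(f"t_{c}.npz",p=p,d=d)
    for n,a in(("A",m[:2]-v),("B",m[:2]+v)):
        k=(np.abs(X[:,:2]-a)<14).all(1)&(X[:,2]>m[2]+2);q=X[k]
        s=np.sort(q[:,2]);print(c,n,len(q),s[[0,5,15,30]].round(0),np.histogram(q[:,2]-m[2],[2,8,14,20,26,32,38,44,50])[0],q[q[:,2]<s[30]].mean(0).round(0))
E
python3 tips.py
```

```text
t 4.4 M [-134.4  -44.1   93.4] th -29.0 A [-113.9  -81. ] B [-154.8   -7.2] F [ 0.6  0.  -0.3] Fread 0.3 -0.6
w 0.07185789264736227
side A 278 [130. 133. 138. 143.] [ 0  0  0  0  0  3 10 18] [-120.  -79.  137.]
side B 503 [131. 138. 142. 149.] [ 0  0  0  0  0  1  2 14] [-161.   -8.  142.]
wrist A 4601 [131. 132. 133. 134.] [  0   0   0   0   0   2  78 113] [-114.  -75.  133.]
wrist B 5211 [131. 132. 133. 134.] [  0   0   0   0   0   1  75 120] [-150.  -11.  133.]
```

```bash
python3 - <<'E'
from h import *
print(ctrl.hold_point_z)
X=[]
for c in("side","wrist"):
    i=viewer.camera_info(c);d=np.load(f"t_{c}.npz")['d'];v,u=np.nonzero(d>0);X.append(L(px2w(i,np.c_[u,v],d[v,u])))
th=np.deg2rad(-29);e=np.array([np.sin(th),np.cos(th)]);f=np.array([np.cos(th),-np.sin(th)])
for x in X:
    q=x[:,:2]-[-134.4,-44.1];a=q@e;b=q@f
    for lo,hi in((100,140),(140,160),(160,180),(180,200),(200,220),(220,240),(240,270)):
        m=(abs(a)<110)&(abs(b)<60)&(x[:,2]>lo)&(x[:,2]<=hi)
        if m.sum(): print(lo,hi,m.sum(),'along jaw',np.percentile(a[m],[2,25,50,75,98]).round(0),'perp',np.percentile(b[m],[2,50,98]).round(0))
i=viewer.camera_info("side");print("cam",L((-np.array(i['R']).T@i['t'])[None]))
E
```

```text
0.0188
100 140 34 along jaw [-46. -37. -34.  39.  48.] perp [-12.  -7.   4.]
140 160 100 along jaw [-49. -37. -33.  47.  51.] perp [-12.  -8.   6.]
160 180 103 along jaw [-46. -37.  37.  48.  51.] perp [-12.  -7.   7.]
180 200 109 along jaw [-44. -36. -32.  48.  50.] perp [-13.  -7.   7.]
200 220 76 along jaw [-48. -40. -37.  43.  51.] perp [-13.  -9.   5.]
220 240 193 along jaw [-74. -37.  58.  81.  83.] perp [-37. -24.  31.]
240 270 861 along jaw [-80. -46.  27.  76.  90.] perp [-36. -23.  28.]
100 140 251 along jaw [-45. -37. -36.  36.  44.] perp [-7.  8. 10.]
140 160 927 along jaw [-47. -38.  36.  37.  47.] perp [-7.  8. 10.]
160 180 1281 along jaw [-47. -38.  36.  38.  47.] perp [-7.  9. 10.]
180 200 1931 along jaw [-47. -38.  36.  38.  47.] perp [-7.  9. 10.]
200 220 1757 along jaw [-47. -40. -36.  40.  47.] perp [-9.  9. 10.]
220 240 6522 along jaw [-74. -44.  37.  49.  74.] perp [-8. 28. 34.]
240 270 38558 along jaw [-69. -38.  -0.  40.  72.] perp [ 8. 24. 34.]
cam [[-1179.08640949   228.83474882   856.61506768]]
```

View pics/t_side.png

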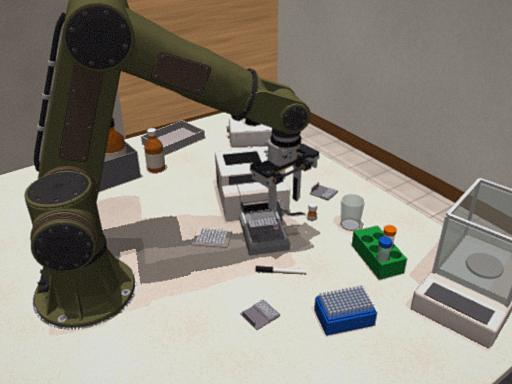

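Body geometry agrees with the tips being 37.6 mm above the reported TCP z. I apply that offset (tip z = reported z + 37.6 mm) and go down with a force check.

{"name": "carry_out", "arguments": {
  "commands": [-0.53,0,0,-2,0,0,0,-0.53,0,0,-3.5,0,0,0,-0.53,0,0,-4.4,0,0,0,-0.53,0,0,-5,0,0,0,-0.53,0,0,-5.6,0,0,0,-0.53,0,0,-6.2,0,0,0,-0.53,0,0,-6.2,0,0,0]
}}

```text
time_s: 5.08
ee_pos: [0.5148, -0.1317, 0.0308]
eef_rot: [-3.141, -0.001, 0.103]
force: [1.2, 0.7, 1.7]
grip_width: 0.0721
```

```bash
python3 tips.py
```

```text
t 5.08 M [-134.3  -44.1   30.8] th -29.0 A [-113.8  -81.1] B [-154.8   -7.1] F [1.2 0.7 1.7] Fread 1.1 -0.8
w 0.07209577998318666
side A 275 [55. 62. 65. 69.] [ 0  0  0  1  6 23 15 10] [-117.  -80.   64.]
side B 503 [33. 37. 41. 49.] [11 11 12  3  0  0  3 11] [-143.   -6.   41.]
wrist A 5547 [57. 59. 60. 61.] [  0   0   0   0 275 549 199 114] [-103.  -72.   60.]
wrist B 5229 [69. 70. 71. 72.] [  0   0   0   0   0   0  74 108] [-150.  -11.   71.]
```

{"name": "carry_out", "arguments": {
  "commands": [-0.53,0,0,-0.6,0,0,0,-0.53,0,0,-1.2,0,0,0,-0.53,0,0,-1.8,0,0,0,-0.53,0,0,-2.4,0,0,0,-0.53,0,0,-3,0,0,0,-0.53,0,0,-3.45,0,0,0,-0.53,0,0,-3.45,0,0,0]
}}

```text
time_s: 5.77
ee_pos: [0.515, -0.1315, -0.0037]
eef_rot: [-3.14, -0.001, 0.104]
force: [1.7, -1.0, 3.2]
grip_width: 0.0717
```

```bash
python3 tips.py; python3 - <<'E'
from h import *
p=cv2.imread("pics/t_side.png");q=cv2.imread("pics/t_wrist.png")
cv2.imwrite("pics/v3.png",np.hstack([cv2.resize(p[170:260,220:330],(440,360),interpolation=3),cv2.resize(q[:270,150:420],(360,360))]))
E
```

```text
t 5.77 M [-134.   -44.1   -3.7] th -29.0 A [-113.6  -80.9] B [-154.4   -7.3] F [ 1.7 -1.   3.2] Fread -0.3 -1.9
w 0.07165361873381813
side A 325 [-1. -0.  1.  2.] [49  4  0  0  1 35 16  9] [-114.  -81.    1.]
side B 582 [-1.  1.  3.  8.] [20 19 16 15 53  7  8 11] [-164.   -8.    3.]
wrist A 5951 [-1. -1. -0. -0.] [475   0   0   0   0 378 545 113] [-115.  -72.   -0.]
wrist B 5477 [24. 25. 25. 25.] [  0   0   0   0 259   2  36 108] [-157.   -5.   25.]
```

View pics/v3.png

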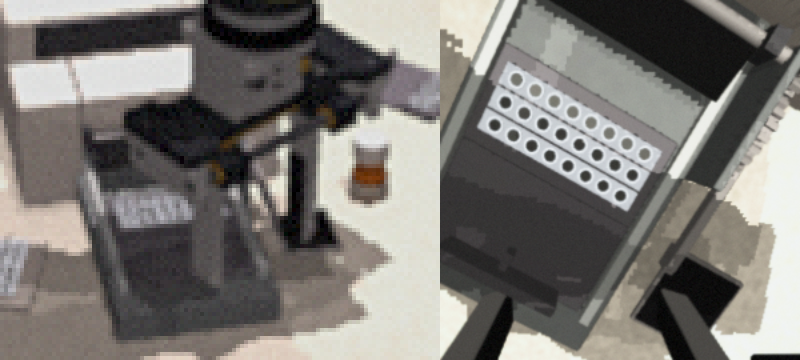

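The flap has lifted, finger A is on the paddle (crop 690,300), and finger B is behind the tab (490,310). I'll check the paddle height, then push.

```bash
cat > pad.py <<'E'
from h import *
i=viewer.camera_info("wrist");d=np.load("t_wrist.npz")['d'];v,u=np.nonzero(d>0);X=L(px2w(i,np.c_[u,v],d[v,u]))
def s(n,x0,x1,y0,y1,z0,z1):
    m=(X[:,0]>x0)&(X[:,0]<x1)&(X[:,1]>y0)&(X[:,1]<y1)&(X[:,2]>z0)&(X[:,2]<z1)
    if m.sum()>5: print(n,m.sum(),np.percentile(X[m],[2,50,98],axis=0).round(1).tolist())
s('paddle',-135,-85,-108,-67,15,43);s('flap',-45,-2,-40,40,44,85);s('tabtop',-160,-30,-28,28,47.5,54);s('block',-100,60,-40,40,34,40)
E
python3 pad.py
```

```text
paddle 2381 [[-128.1, -106.3, 32.3], [-101.3, -83.5, 35.2], [-86.4, -68.1, 41.2]]
flap 5577 [[-25.8, -39.0, 48.2], [-16.5, -17.3, 53.6], [-3.1, 21.5, 62.2]]
tabtop 1262 [[-152.1, -26.6, 47.9], [-136.8, -1.3, 51.8], [-134.2, 26.7, 53.5]]
block 10240 [[-88.3, -38.0, 34.3], [-66.6, 1.4, 36.7], [-46.4, 38.2, 38.8]]
```

The flap is at about 1.1–1.17 rad. Now I push, turning about the paddle finger.

{"name": "carry_out", "arguments": {
  "commands": [-0.53,0.11,0.25,0,0,0,-0.052,-0.53,0.22,0.51,0,0,0,-0.105,-0.53,0.32,0.76,0,0,0,-0.157,-0.53,0.43,1.01,0,0,0,-0.21,-0.53,0.54,1.27,0,0,0,-0.262,-0.53,0.65,1.52,0,0,0,-0.314,-0.53,0.76,1.77,0,0,0,-0.367,-0.53,0.86,2.02,0,0,0,-0.419,-0.53,0.97,2.28,0,0,0,-0.472,-0.53,1.08,2.53,0,0,0,-0.524,-0.53,1.19,2.78,0,0,0,-0.576,-0.53,1.3,3.04,0,0,0,-0.629]
}}

```text
time_s: 6.87
ee_pos: [0.5276, -0.1014, -0.0028]
eef_rot: [-3.141, -0.0, -0.528]
force: [-2.1, -3.6, 2.5]
grip_width: 0.0716
```

```bash
python3 tips.py;python3 pad.py
```

```text
t 6.87 M [-101.4  -44.    -2.8] th 7.2 A [-106.7  -85.7] B [-96.1  -2.3] F [-2.1 -3.6  2.5] Fread -4.1 0.5
w 0.07156238443019898
side A 282 [-1.  0.  1.  2.] [41  1  0  0  1 42  8 11] [-108.  -87.    1.]
side B 291 [21. 22. 23. 25.] [ 0  0  0 13 41  6 17 19] [-98.  -1.  23.]
wrist A 5139 [-1. -0.  0.  0.] [157   0   0   0   0 526 353 116] [-95. -88.  -0.]
wrist B 5205 [24. 25. 25. 25.] [  0   0   0   0 306   2  41  53] [-102.  -11.   25.]
paddle 2332 [[-127.7, -106.7, 32.3], [-99.0, -82.6, 34.8], [-86.0, -68.6, 40.9]]
flap 7486 [[-25.9, -38.4, 48.1], [-13.1, -0.9, 55.2], [-2.5, 38.3, 62.5]]
tabtop 1147 [[-98.1, -26.7, 47.8], [-82.5, -3.1, 51.6], [-79.2, 26.0, 53.4]]
block 2365 [[-80.7, -38.1, 34.1], [-30.2, 0.0, 35.1], [5.7, 38.4, 39.0]]
```

{"name": "carry_out", "arguments": {
  "commands": [-0.53,0.11,0.27,0,0,0,-0.052,-0.53,0.23,0.54,-0.05,0,0,-0.105,-0.53,0.34,0.8,-0.05,0,0,-0.157,-0.53,0.46,1.07,-0.05,0,0,-0.21,-0.53,0.57,1.34,-0.05,0,0,-0.262,-0.53,0.68,1.61,-0.05,0,0,-0.314,-0.53,0.8,1.88,-0.05,0,0,-0.367]
}}

```text
time_s: 7.55
ee_pos: [0.5356, -0.0828, -0.0031]
eef_rot: [3.141, -0.001, -0.893]
force: [-2.7, -3.6, 3.9]
grip_width: 0.0716
```

```bash
python3 tips.py|head -1;python3 pad.py
```

```text
t 7.55 M [-81.1 -44.   -3.1] th 28.1 A [-101.   -81.1] B [-61.3  -6.9] F [-2.7 -3.6  3.9] Fread -4.4 1.1
paddle 2188 [[-126.8, -107.0, 31.3], [-98.1, -95.2, 34.1], [-85.9, -68.7, 42.3]]
flap 6288 [[-44.4, -38.5, 47.9], [-14.2, -2.3, 55.0], [-2.5, 38.1, 62.4]]
tabtop 1076 [[-65.4, -26.8, 47.9], [-47.2, -5.8, 51.6], [-44.1, 25.9, 53.4]]
block 577 [[-65.8, -32.8, 34.1], [2.0, -3.8, 35.5], [3.7, 37.2, 39.8]]
```

{"name": "carry_out", "arguments": {
  "commands": [-0.53,0.04,0.09,0,0,0,0,-0.53,0.08,0.18,0,0,0,0,-0.53,0.12,0.28,0,0,0,0,-0.53,0.16,0.37,0,0,0,0,-0.53,0.16,0.37,0,0,0,0]
}}

```text
time_s: 8.07
ee_pos: [0.5373, -0.0788, -0.0031]
eef_rot: [3.142, -0.001, -0.892]
force: [-3.3, -3.6, 4.4]
grip_width: 0.0718
```

```bash
python3 tips.py|head -1;python3 pad.py
```

```text
t 8.07 M [-76.8 -44.   -3.1] th 28.0 A [-96.5 -81.2] B [-57.   -6.8] F [-3.3 -3.6  4.4] Fread -4.6 1.6
paddle 1941 [[-127.1, -107.0, 31.2], [-98.5, -96.2, 33.8], [-85.9, -68.5, 42.4]]
flap 6669 [[-44.2, -38.4, 48.0], [-15.4, -2.7, 54.3], [-2.5, 38.0, 62.3]]
tabtop 1078 [[-60.8, -26.8, 48.1], [-43.2, -5.6, 51.7], [-40.0, 26.0, 53.5]]
block 275 [[-64.7, -31.8, 34.2], [-40.3, -8.9, 37.3], [-31.4, 24.7, 39.9]]
```

{"name": "carry_out", "arguments": {
  "commands": [-0.53,0.02,0.05,0,0,0,0,-0.53,0.04,0.09,0,0,0,0,-0.53,0.04,0.09,0,0,0,0]
}}

```text
time_s: 8.42
ee_pos: [0.5377, -0.0778, -0.0031]
eef_rot: [3.142, -0.001, -0.892]
force: [-2.3, -2.7, 3.7]
grip_width: 0.072
```

{"name": "carry_out", "arguments": {
  "commands": [-0.53,0.02,0.05,0,0,0,0,-0.53,0.04,0.09,0,0,0,0,-0.53,0.04,0.09,0,0,0,0]
}}

```text
time_s: 8.67
ee_pos: [0.5381, -0.0769, -0.0031]
eef_rot: [-3.142, -0.001, -0.892]
force: [-1.8, -3.5, 4.5]
grip_width: 0.0718
```

{"name": "carry_out", "arguments": {
  "commands": [-0.53,0.02,0.05,0,0,0,0,-0.53,0.04,0.09,0,0,0,0,-0.53,0.04,0.09,0,0,0,0]
}}

```text
time_s: 8.92
ee_pos: [0.5384, -0.0761, -0.0031]
eef_rot: [3.141, -0.001, -0.891]
force: [-3.0, -4.8, 4.5]
grip_width: 0.0718
```

{"name": "carry_out", "arguments": {
  "commands": [-0.53,0.02,0.05,0,0,0,0,-0.53,0.04,0.09,0,0,0,0,-0.53,0.04,0.09,0,0,0,0]
}}

```text
time_s: 9.17
ee_pos: [0.5385, -0.0758, -0.0031]
eef_rot: [3.14, -0.001, -0.891]
force: [-4.6, -9.3, 4.7]
grip_width: 0.0719
```

```bash
python3 tips.py|head -1;python3 pad.py
```

```text
t 9.17 M [-73.6 -44.   -3.1] th 28.0 A [-93.4 -81.2] B [-53.8  -6.7] F [-4.6 -9.3  4.7] Fread -10.4 0.6
paddle 1710 [[-126.9, -107.1, 31.2], [-99.9, -97.5, 33.7], [-85.8, -68.5, 42.3]]
flap 6912 [[-43.7, -38.2, 48.0], [-16.4, -4.2, 54.3], [-2.5, 37.6, 67.9]]
tabtop 1068 [[-58.8, -26.7, 48.0], [-40.4, -5.5, 51.7], [-37.4, 26.2, 53.4]]
block 259 [[-60.4, -31.8, 34.4], [-37.6, -9.2, 37.2], [-28.7, 25.2, 39.8]]
```

{"name": "carry_out", "arguments": {
  "commands": [-0.53,0.04,0.09,0,0,0,0,-0.53,0.04,0.09,0,0,0,0,-0.53,0.04,0.09,0,0,0,0]
}}

```text
time_s: 9.52
ee_pos: [0.5385, -0.0758, -0.0031]
eef_rot: [3.138, -0.002, -0.89]
force: [-5.6, -11.0, 5.0]
grip_width: 0.0721
```

The carrier is home: force has risen to 12 N with no further travel. I back off the tab with the lever still down, then lift slowly so the flap closes.

{"name": "carry_out", "arguments": {
  "commands": [-0.53,-0.08,-0.18,0,0,0,0,-0.53,-0.16,-0.37,0,0,0,0,-0.53,-0.24,-0.55,0,0,0,0,-0.53,-0.24,-0.55,0.8,0,0,0,-0.53,-0.24,-0.55,1.6,0,0,0,-0.53,-0.24,-0.55,2.4,0,0,0,-0.53,-0.24,-0.55,3.2,0,0,0,-0.53,-0.24,-0.55,4,0,0,0,-0.53,-0.24,-0.55,4.8,0,0,0,-0.53,-0.24,-0.55,6,0,0,0,-0.53,-0.24,-0.55,9,0,0,0,-0.53,-0.24,-0.55,12,0,0,0]
}}

```text
time_s: 10.52
ee_pos: [0.5353, -0.0813, 0.1178]
eef_rot: [3.137, 0.0, -0.891]
force: [-0.3, -0.3, 0.3]
grip_width: 0.0718
```

{"name": "carry_out", "arguments": {
  "commands": [-0.53,-1,-3,4,0,0,0,-0.53,-2,-6,8,0,0,0,-0.53,-3,-9,10,0,0,0,-0.53,-3,-9,10,0,0,0,-0.53,-3,-9,10,0,0,0]
}}

```text
time_s: 10.93
ee_pos: [0.5052, -0.1735, 0.2206]
eef_rot: [3.139, -0.004, -0.894]
force: [-0.4, 0.1, -0.3]
grip_width: 0.072
```

```bash
python3 tips.py|head -1;python3 pad.py; python3 - <<'E'
from h import *
i=viewer.camera_info("wrist");d=np.load("t_wrist.npz")['d'];v,u=np.nonzero(d>0);X=L(px2w(i,np.c_[u,v],d[v,u]))
for n,b in(('tab',(-70,-20,-27,27,46,55)),('paddle',(-130,-70,-110,-66,50,95))):
    m=(X[:,0]>b[0])&(X[:,0]<b[1])&(X[:,1]>b[2])&(X[:,1]<b[3])&(X[:,2]>b[4])&(X[:,2]<b[5]);print(n,m.sum(),np.percentile(X[m],[2,50,98],axis=0).round(1).tolist() if m.sum() else '')
p=cv2.imread("pics/t_side.png");q=cv2.imread("pics/t_wrist.png")
cv2.imwrite("pics/v4.png",np.hstack([cv2.resize(p[150:290,190:340],(420,392),interpolation=3),cv2.resize(q,(380,285)) if 0 else cv2.copyMakeBorder(cv2.resize(q,(380,285)),0,107,0,0,0)]))
E
```

```text
t 10.93 M [-176.5  -51.6  220.6] th 28.1 A [-196.4  -88.9] B [-156.6  -14.4] F [-0.4  0.1 -0.3] Fread -0.1 0.4
flap 543 [[-42.0, -36.8, 44.6], [-4.1, -0.3, 50.9], [-2.1, 36.7, 61.5]]
tabtop 212 [[-42.1, -26.9, 48.4], [-39.6, 0.9, 50.4], [-36.8, 27.0, 52.4]]
block 163 [[-42.0, -37.7, 34.1], [-2.9, -1.3, 36.3], [10.8, 36.6, 39.9]]
tab 209 [[-42.1, -25.8, 47.2], [-39.7, -0.1, 50.4], [-36.9, 25.9, 52.4]]
paddle 1235 [[-121.3, -106.1, 65.7], [-101.6, -86.2, 76.6], [-77.3, -67.1, 86.0]]
```

View pics/v4.png

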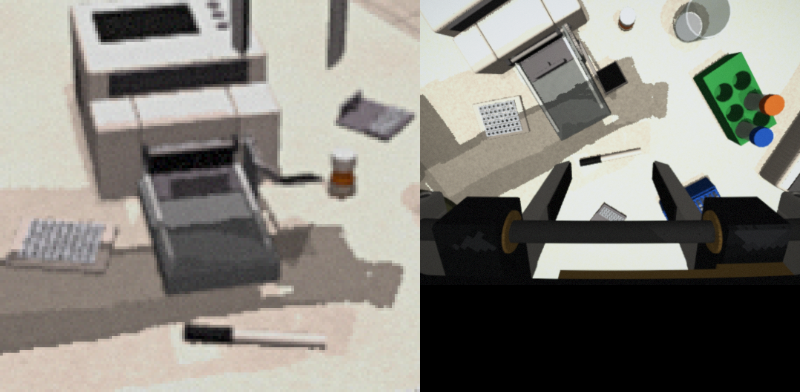

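The last view shows the flap hanging closed (crop 190,158), the tab outside the mouth (185,185), the paddle back up, and the bystanders in place. Handing in.

```bash
python3 -c "
from h import *
print(ticket.hand_in())"
```

```text
the job is handed in; nothing more can be done
None
```

The carrier is home in the reader, the flap has closed behind it, and the arm is drawn clear. The job is handed in at about 11 s of the 46 s allowed.

One fingertip held the lever down, with the flap at about 1.1–1.17 rad, while the gripper turned about that finger so the other fingertip pushed the carrier by its tab. I backed off the tab before lifting, so the lever was only released once the carrier was home.

**Last checks:**
- **Stop contact:** the push force rose from about 5 N to 12 N with no further travel.
- **Tab position:** the rear face measured about -44 mm after correcting a 1.5 mm frame bias; it should be -45 mm.
- **Lever and flap:** the paddle is back at 76.6 mm against 77 mm, and the flap hangs closed.
- **Bystanders:** the vial, marker and strip frame look unmoved in the last pictures, judged by eye. I did not measure them or check the others beyond those pictures.
- **Contact:** the force reading is about zero, so the robot touches nothing.

**Disagreement:** the real fingertips sat about 38 mm above the reported TCP height. I measured this with the cameras before touching anything and corrected for it.

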